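# Let the waiting orange into the citrus bin

### The job

Press down the yellow lever on the front of the citrus bin so that its red lid lifts, and keep it pressed until the orange waiting on the chute has rolled into the bin. Then ease the lever back up slowly so that the lid comes down fully shut without dropping or slamming, and move clear. Work the lid only through the lever: do not touch the orange or the lid, and leave the jug, the jar and the cup where they stand.

Things in the scene. Friction and masses are not known exactly. Their poses are not given: they have to be found in the camera images.
- bin: White plastic citrus bin, fixed on the counter, 160 mm (x) by 200 mm (y), 140 mm high, open inside (6 mm walls and floor). Origin: centre of its underside; x points from the lever side (front, -x) to the chute side (back, +x), z up. An aluminium chute 96 mm wide with low side walls slopes down to the middle of the back rim, from x = +0.225 to x = +0.087 in this frame. Position and yaw vary; the lever always points to -x of this frame, roughly towards the robot.
- lid_edge (a point): Red plastic lid, 160 mm (front to back) by 204 mm, 10 mm thick, hinged along the front rim of the bin (the lever side); its back edge carries an upright flange 50 mm tall that holds back the orange. The hinge line is 145 mm above the counter at x = -0.080 in the bin's frame. This point is the middle of the back edge, 165 mm from the hinge line; its x runs along the lid away from the hinge. Two link rods tie it to the lever.
- lid (a joint): Lid angle, rad: 0 fully shut, about 1.03 with the lever fully down. It is 2.2 times the lever's angle (rigid link). The orange passes under the lid from about 0.5; open it further than that. The hinge hardly brakes it: left alone it falls shut at several rad/s, and closing faster than about 1.5 rad/s counts as dropping it.
- lever (a joint): Lever angle, rad: 0 at rest (up), grows as it is pressed down, rigid stop at 0.47. The lid's weight returns it.
- lever_pad (a point): Where to press: the middle of the black rubber pad on top of the yellow lever plate. The plate is 92 mm wide, 112 mm long and 8 mm thick, hinged on a level axis 105 mm above the counter at x = -0.098 in the bin's frame, and reaches out to -x. At rest it rises 0.22 rad towards its tip and the pad is about 129 mm above the counter; fully down it slopes 0.25 rad the other way and the pad is about 90 mm up. The point lies 85 mm from the axis. Pressing here takes about 2 to 8 N.
- orange: Orange fruit, a rigid ball of 72 mm diameter, about 160 g; origin at its centre. It waits on the chute against the flange of the lid, centre about 182 mm above the counter, and rolls into the bin by itself once the lid is up.
- jug: White bottle with blue label and red cap, 68 mm diameter, 190 mm high, standing loose near the bin; origin: centre of its underside.
- jar: Amber glass jar with yellow cap, 72 mm diameter, 120 mm high, standing loose near the bin; origin: centre of its underside.
- cup: Steel cup, 76 mm diameter, 100 mm high, standing loose near the bin; origin: centre of its underside.
There are look-alikes about, which are no part of the job. There is more than one size of the orange; the job needs the middle-sized.

How it is judged:
By the outcome, as a careful person would: the job done as asked, in the order asked, and still so for the second after the job is handed in, with the robot touching nothing.
It also fails if it takes over 48 s, if anything falls off the work surface, if the arm or the gripper's body presses on something with over 40 N, if the wrist force passes 120 N, or if a joint passes its speed limit or range.

### The arm

A 6-joint arm with a two-finger parallel gripper is mounted at the origin on the work surface. World frame = base frame: x ahead of the robot, y to its left, z up, the work surface at z = 0. Lengths are in mm, angles in degrees, forces in N, time in s.
With the tool pointing down it reaches from about 300 to 850 mm from the base axis. Payload 4.2 kg.
Tool frame: the origin (TCP) lies on the centre line of the jaws, within the pads' length; the fingertips stand 14 mm ahead of it and the grasp point (between the pads) lies 5 mm behind it (env.finger_overhang is the z of the fingertips in the tool frame, in mm); z points along the fingers, y is the line along which they close (so a half turn about z gives the same grasp; the last joint's range is limited). The gripper opens to 91 mm and grips with 3 to 60 N. Pads are 32 mm wide; open, the fingers measure 118 mm over their backs; the gripper's body (76 mm by 178 mm) begins 60 mm behind the grasp point.
Start: joints at [-69.729, 18.312, 89.639, -0, 72.044, -1.146], TCP at [209.968, -535.308, 227.976] pointing down, gripper open.
Joint ranges: [-177.97, 177.97], [-48.28, 115.42], [12.27, 149.76], [-77.06, 257.06], [2.81, 150.46], [-146.56, 146.56]. Speed limits (degrees/s): [147.25, 147.25, 180, 180, 180, 180].

### API

Orientations are given as [roll, pitch, yaw] about the fixed x, y, z axes, in that order (R = Rz(yaw) Ry(pitch) Rx(roll)).
In Python, from workcell import sensors, viewer, env gives the robot as it stands. The module is installed in compiled form; this text tells all that it offers.
- The arm moves only by the tool step_arm, never from a script. Its argument "plan" is one flat list of numbers, 6 for each row, row after row: the shift along the tool's x, y, z in cm, then the turn, a rotation vector about the tool's x, y, z in rad. In form: [x, y, z, wx, wy, wz, x, y, z, wx, wy, wz, ...]. A call has 1 to 5 rows; each row shifts and turns the commanded pose from where the row before left it, along the tool's axes as they then stand; what a row does not reach is not made up. A row lasts 1/12 s, in which the tool goes at most 41.7 mm and 7.16 degrees, less where a joint would pass 70% of its speed; a pose out of reach is approached as far as the arm can. A call is refused whole if a number of a shift passes 4.17 or a number of a turn 0.125, either way. A call with a gripper value outside its range is refused whole. "hand" is the finger opening in cm, from 0 to 9.12, set as the call begins (left out, the last holds). The fingers move at their own pace and stop on an object; "newtons" is the grip in N (left out, the last holds). Time passes only in rows, so rows that do not move let the fingers close. It gives the time, the measured TCP pose, the force, the opening and the grip force at its end, in the units of the state.
- sensors.state(): the state, without advancing time (a new reading comes with each control period).
- viewer.grab_frame(name): name is "side" or "top" or "wrist"; returns a dict with "img" (480x640x3 uint8, red, green, blue), "fx", "fy", "cx", "cy" (pixels), "position" and "attitude" of the camera in the world. Camera axes: x right, y down, z forward; pixel columns grow to the right and rows downward; lengths in mm; the calibration is good to about 2 mm. The wrist camera is an equidistant fisheye: a pixel r from the principal point sees the ray r / f radians off the axis. A picture is of the moment at which its call begins. There is no depth.
- env.job_done(): hands the job in; it is judged then, once.
Trained networks look in a picture, given as the dict that the camera call returned (one of the last four; its "shot" number tells which), for a name from the list of things; names that differ only in an ending like _2 or _b are one class to them, and where a whole thing is asked for, a point or a joint stands for the part that bears it (a point fixed in the world has none). Each returns a list of dicts, best first, with "score" (0 to 1); they miss things now and then, are a little off and sometimes report something else, mostly with a low value. They report only what shows in the picture. A call takes as long as a camera call. They do not tell look-alikes from the thing itself.
- viewer.boxes_of(name, picture): "location" ([column, row] in pixels, amid what is visible of it).
- viewer.pinpoint(name, picture): "location" ([column, row] in pixels: a listed point, or the origin of a listed thing).
The state is a dict: "time_s": time; "qpos": joint angles; "qvel": joint speeds; "effort": joint torques, N m; "ee_pos": TCP position; "ee_rot": TCP orientation; "force": force on the tool from outside, world axes, zero at the start; "torque": the same for the moment, N m; "gripper_width": finger opening in mm; "gripper_force": force on a finger pad.
Only numpy, scipy, OpenCV 4.12 (cv2) and the standard library are available. Lean on these libraries where they do the work, as an engineer would, in place of code of your own. Each camera call takes 0.05 s, during which the arm holds its last target. There are 200 camera calls.

## Working session

There is one attempt and no reset: what is moved stays moved. The work goes in short steps, Python scripts to look and compute and a tool call to move; the robot and the scene stay as the last step left them, time stands still between calls to the robot, and variables do not carry over. Pictures are saved under pics/ and viewed, at most 10 in all, crops included, and the job is handed in when it is done.

Besides the shell and the picture viewer there is one more tool, called as name(argument=value, ...) on one line, values as JSON. step_arm: Moves the arm, as the interface text tells. Its arguments: {"type":"object","properties":{"plan":{"type":"array","items":{"type":"number"}},"hand":{"type":"number"},"newtons":{"type":"number"}},"required":["plan"]}

```bash
mkdir -p pics; cat > h.py <<'E'
import numpy as np, cv2
from scipy.spatial.transform import Rotation as R
from workcell import sensors, viewer, env
def rot(a):
    a=np.array(a,float)
    return a if a.shape==(3,3) else R.from_euler('xyz',a,degrees=True).as_matrix()
def ray(p,uv):
    return rot(p['attitude'])@np.array([(uv[0]-p['cx'])/p['fx'],(uv[1]-p['cy'])/p['fy'],1.])
def onz(p,uv,z):
    d=ray(p,uv);c=np.array(p['position']);return c+d*(z-c[2])/d[2]
def proj(p,X):
    v=rot(p['attitude']).T@(np.array(X)-p['position']);return [p['fx']*v[0]/v[2]+p['cx'],p['fy']*v[1]/v[2]+p['cy']]
def tri(p,a,q,b):
    A=[];B=[]
    M=np.zeros((3,3));v=np.zeros(3)
    for k,u in((p,a),(q,b)):
        d=ray(k,u);d/=np.linalg.norm(d);P=np.eye(3)-np.outer(d,d);M+=P;v+=P@np.array(k['position'])
    return np.linalg.solve(M,v)
E
python3 - <<'E'
from h import *
P={n:viewer.grab_frame(n) for n in('side','top')}
for n,p in P.items():
    cv2.imwrite(f'pics/{n}0.png',p['img'][:,:,::-1]); print(n,p['position'],p['attitude'],p['fx'])
    for k in['bin','lever_pad','lid_edge','orange','jug','jar','cup']:
        print(k,[(np.round(d['location']).tolist(),round(d['score'],2)) for d in viewer.pinpoint(k,p)][:4])
Z={'bin':0,'lever_pad':129,'lid_edge':145,'orange':182,'jug':0,'jar':0,'cup':0}
for k,z in Z.items():
    for n in P:
        for d in viewer.pinpoint(k,P[n])[:3]: print(k,n,np.round(onz(P[n],d['location'],z)))
print(sensors.state())
E
```

```text
side [339.64834518 863.3579467  770.64594748] [-126.98540174    0.62081864 -162.31502424] 476.90724133059643
bin [([332.0, 215.0], 0.6)]
lever_pad [([398.0, 189.0], 0.9)]
lid_edge [([304.0, 169.0], 0.9)]
orange [([289.0, 152.0], 0.74), ([256.0, 217.0], 0.66)]
jug [([304.0, 251.0], 0.72)]
jar [([407.0, 200.0], 0.91)]
cup [([358.0, 277.0], 0.65)]
top [ 436.34055726    2.34493151 1136.01997342] [-1.69440392e+02  6.03676782e-03 -9.04305937e+01] 502.01777552370584
bin []
lever_pad [([420.0, 315.0], 0.76)]
lid_edge [([427.0, 186.0], 0.68)]
orange [([370.0, 158.0], 0.8), ([503.0, 212.0], 0.78), ([430.0, 165.0], 0.55), ([334.0, 224.0], 0.5)]
jug [([336.0, 225.0], 0.98), ([418.0, 318.0], 0.28)]
jar [([489.0, 317.0], 0.96)]
cup [([313.0, 301.0], 0.86)]
bin side [ 648. -222.    0.]
lever_pad side [ 467. -203.  129.]
lever_pad top [ 470. -200.  129.]
lid_edge side [ 724. -206.  145.]
lid_edge top [ 732. -224.  145.]
orange side [ 769. -221.  182.]
orange side [731.  89. 182.]
orange top [ 778. -103.  182.]
orange top [ 666. -360.  182.]
orange top [ 764. -222.  182.]
jug side [670. -42.   0.]
jug top [681. -41.   0.]
jug top [ 467. -222.    0.]
jar side [ 456. -364.    0.]
jar top [ 469. -380.    0.]
cup side [512.  15.   0.]
cup top [508.  14.   0.]
{'time_s': 1.5, 'qpos': array([-6.97301137e+01,  1.83123845e+01,  8.96391365e+01,  1.94528666e-03,
        7.20423767e+01, -1.14735694e+00]), 'qvel': array([-0.04495142,  0.08293811,  0.00958279,  0.0315498 ,  0.0522668 ,
       -0.03146999]), 'effort': array([-8.06983389e-04, -4.12351656e+01, -2.32227927e+01,  7.28251180e-02,
        3.78168910e-02,  2.25261878e-06]), 'ee_pos': array([ 209.97055159, -535.31780672,  227.97013893]), 'ee_rot': array([ 1.79993862e+02, -1.72802255e-03,  2.14166437e+01]), 'force': array([0.12773422, 1.40866689, 0.1074143 ]), 'torque': array([-0.00264268,  0.00392674, -0.02639875]), 'gripper_force': 0.0, 'gripper_width': 91.1848297839669}
```

View pics/top0.png

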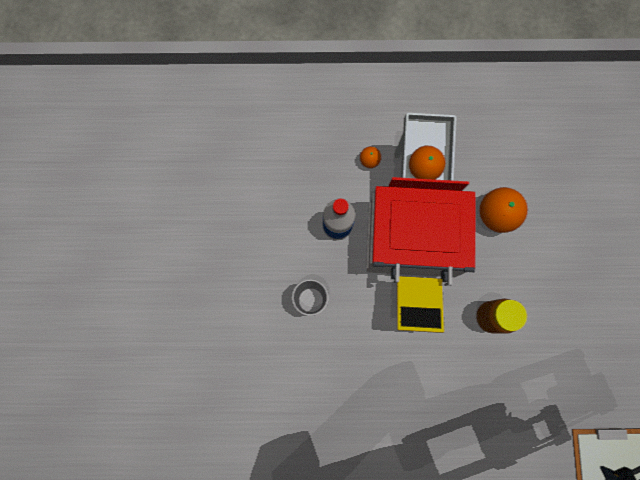

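View pics/side0.png

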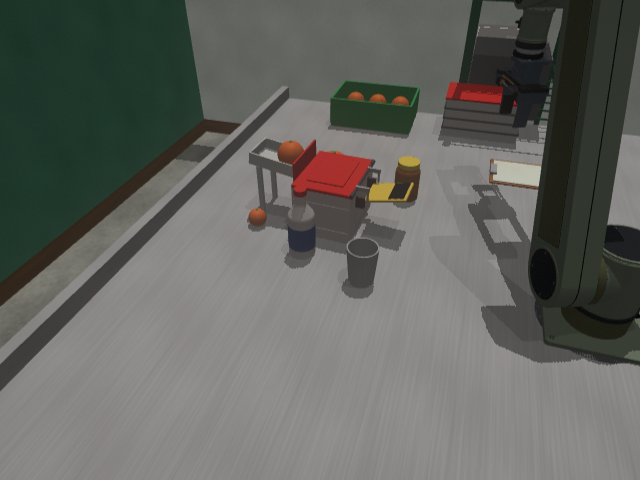

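The top view shows the bin with its red lid at about (425,228). The pad is at (420,317), the middle-sized orange is on the chute at (428,162), the jar is at (502,316), the cup at (311,297) and the jug at (339,218). The side view agrees. The pad is near (467,-200) in the world and the bin yaw is about -4°.

step_arm(plan=[3.0, -1.8, 0, 0, 0, 0, 3.0, -1.8, 0, 0, 0, 0, 3.0, -1.8, 0, 0, 0, 0, 3.0, -1.8, 0, 0, 0, 0, 3.0, -1.8, 0, 0, 0, 0], hand=0, newtons=10)

```text
time_s: 1.92
ee_pos: [317.4, -395.4, 228.0]
ee_rot: [180.0, -0.0, 21.4]
force: [0.1, 0.2, 0.2]
gripper_width: 60.7
gripper_force: 0.0
```

step_arm(plan=[3.0, -1.8, 0, 0, 0, 0, 3.0, -1.8, 0, 0, 0, 0, 3.0, -1.8, 0, 0, 0, 0, 3.0, -1.8, 0, 0, 0, 0, 3.0, -1.8, 0, 0, 0, 0])

```text
time_s: 2.33
ee_pos: [424.3, -256.7, 228.2]
ee_rot: [180.0, -0.0, 21.4]
force: [0.6, -0.5, 0.0]
gripper_width: 27.7
gripper_force: 0.0
```

step_arm(plan=[0, 0, 0, 0, 0, 0.111, 0, 0, 0, 0, 0, 0.111, 0, 0, 0, 0, 0, 0.111, 0, 0, 0, 0, 0, 0.111, 0, 0, 0, 0, 0, 0])

```text
time_s: 2.75
ee_pos: [423.6, -258.0, 228.0]
ee_rot: [180.0, -0.0, -4.1]
force: [-0.7, -0.1, -0.3]
gripper_width: 0.5
gripper_force: 0.0
```

```bash
python3 - <<'E'
from h import *
from scipy.optimize import least_squares
P={n:viewer.grab_frame(n) for n in('side','top','wrist')}
w=P['wrist'];cv2.imwrite('pics/wrist1.png',w['img'][:,:,::-1])
def wray(p,uv):
    x,y=uv[0]-p['cx'],uv[1]-p['cy'];r=np.hypot(x,y);t=r/p['fx'];return rot(p['attitude'])@np.array([x/r*np.sin(t),y/r*np.sin(t),np.cos(t)])
for k,z in(('lever_pad',129),('lid_edge',145),('orange',182)):
    for n,p in P.items():
        for d in viewer.pinpoint(k,p)[:3]:
            D=wray(p,d['location']) if n=='wrist' else ray(p,d['location']);c=np.array(p['position'])
            print(k,n,np.round(d['location']),round(d['score'],2),np.round(c+D*(z-c[2])/D[2],1))
# red lid / yellow plate / black pad outlines in top
p=P['top'];hsv=cv2.cvtColor(p['img'],cv2.COLOR_RGB2HSV)
m=cv2.inRange(hsv,(20,150,80),(35,255,255));m[:, :360]=0;m[:,465:]=0
m=cv2.morphologyEx(m,cv2.MORPH_CLOSE,np.ones((5,5)))
c=max(cv2.findContours(m,0,2)[0],key=cv2.contourArea);print('yellow',cv2.minAreaRect(c))
for q in cv2.boxPoints(cv2.minAreaRect(c)):print(np.round(onz(p,q,120)))
cv2.imwrite('pics/top1.png',p['img'][:,:,::-1])
s=sensors.state();print(s['time_s'],s['ee_pos'],s['ee_rot'],s['force'])
E
```

```text
lever_pad side [398. 185.] 0.75 [ 469.6 -223.4  129. ]
lever_pad top [420. 316.] 0.8 [ 467.5 -199.5  129. ]
lever_pad top [428. 164.] 0.58 [ 784.4 -230.2  129. ]
lever_pad top [488. 316.] 0.43 [ 467.7 -335.8  129. ]
lever_pad wrist [231. 186.] 0.62 [ 468.2 -196.8  129. ]
lid_edge side [305. 168.] 0.89 [ 723.1 -214.5  145. ]
lid_edge top [428. 187.] 0.62 [ 728.7 -224.1  145. ]
orange side [258. 218.] 0.66 [726.3  92.6 182. ]
orange side [290. 155.] 0.59 [ 761.6 -207.1  182. ]
orange top [502. 211.] 0.9 [ 667.5 -358.3  182. ]
orange top [372. 161.] 0.76 [ 771.5 -106.5  182. ]
orange top [427. 163.] 0.68 [ 768.2 -216.5  182. ]
yellow ((419.5, 303.5), (55.0, 45.0), 90.0)
[ 549. -159.  120.]
[ 548. -250.  120.]
[ 439. -244.  120.]
[ 439. -155.  120.]
3.35 [ 423.49871795 -258.2203838   227.94157218] [ 1.79996519e+02  1.74241319e-03 -4.00951449e+00] [-0.8025278  -0.47872759 -1.04980983]
```

View pics/wrist1.png

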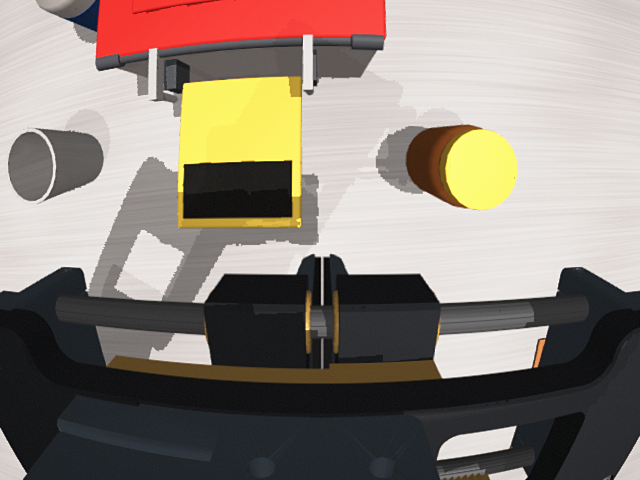

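The wrist view shows the pad at (238,190), between the cup (left) and the jar (right), with the tool square to the lever. I'm going over the pad and descending to just above it.

step_arm(plan=[1.35, -2.07, 0, 0, 0, 0, 1.35, -2.07, 0, 0, 0, 0, 1.35, -2.06, 0, 0, 0, 0, 0, 0, 2.0, 0, 0, 0, 0, 0, 2.0, 0, 0, 0])

```text
time_s: 3.77
ee_pos: [469.9, -198.6, 188.5]
ee_rot: [179.9, -0.2, -3.9]
force: [0.1, -0.6, -1.2]
gripper_width: 0.2
gripper_force: 0.0
```

step_arm(plan=[0, 0, 1.5, 0, 0, 0, 0, 0, 1.2, 0, 0, 0, 0, 0, 0.5, 0, 0, 0, 0, 0, 0, 0, 0, 0, 0, 0, 0, 0, 0, 0])

```text
time_s: 4.18
ee_pos: [468.5, -199.4, 156.3]
ee_rot: [180.0, -0.0, -4.0]
force: [0.2, -0.5, -0.5]
gripper_width: 0.5
gripper_force: 0.0
```

```bash
python3 - <<'E'
from h import *
w=viewer.grab_frame('wrist');cv2.imwrite('pics/wrist2.png',w['img'][:,:,::-1])
s=sensors.state();print(s['time_s'],s['ee_pos'],s['force'])
E
```

```text
4.2333 [ 468.83164832 -199.47948169  156.69901704] [-0.07946756 -0.63358904 -0.41104023]
```

View pics/wrist2.png

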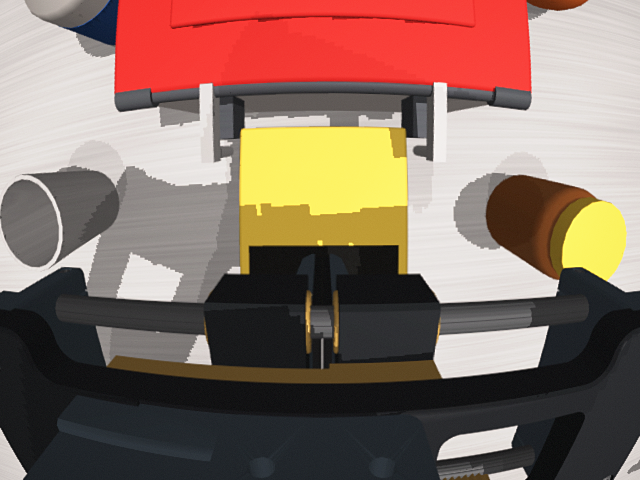

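The fingers (322,255) are centred over the pad, whose edges are at columns 249 and 399, about 10 mm above it. Pressing now.

step_arm(plan=[0, 0, 0.4, 0, 0, 0, 0, 0, 0.4, 0, 0, 0, 0, 0, 0.3, 0, 0, 0, 0, 0, 0.3, 0, 0, 0, 0, 0, 0.3, 0, 0, 0])

```text
time_s: 4.65
ee_pos: [467.4, -199.2, 139.5]
ee_rot: [180.0, 0.1, -4.0]
force: [-4.0, -0.4, 7.9]
gripper_width: 0.2
gripper_force: 3.7
```

step_arm(plan=[0, 0, 0.3, 0, 0, 0, 0, 0, 0.3, 0, 0, 0, 0, 0, 0.3, 0, 0, 0, 0, 0, 0.3, 0, 0, 0, 0, 0, 0.3, 0, 0, 0])

```text
time_s: 5.07
ee_pos: [466.7, -199.1, 124.3]
ee_rot: [180.0, 0.2, -4.0]
force: [-5.2, -0.6, 7.3]
gripper_width: 0.4
gripper_force: 3.4
```

step_arm(plan=[0, 0, 0.3, 0, 0, 0, 0, 0, 0.3, 0, 0, 0, 0, 0, 0.3, 0, 0, 0, 0, 0, 0.3, 0, 0, 0, 0, 0, 0.1, 0, 0, 0])

```text
time_s: 5.48
ee_pos: [467.1, -199.2, 111.0]
ee_rot: [180.0, 0.1, -4.0]
force: [-3.7, 0.2, 6.0]
gripper_width: 0.3
gripper_force: 3.4
```

step_arm(plan=[0, 0, 0, 0, 0, 0, 0, 0, 0, 0, 0, 0, 0, 0, 0, 0, 0, 0, 0, 0, 0, 0, 0, 0, 0, 0, 0, 0, 0, 0])

```text
time_s: 5.9
ee_pos: [467.8, -199.1, 111.0]
ee_rot: [-180.0, 0.1, -4.0]
force: [-4.5, -0.2, 5.0]
gripper_width: 0.5
gripper_force: 2.8
```

step_arm(plan=[0, 0, 0, 0, 0, 0, 0, 0, 0, 0, 0, 0, 0, 0, 0, 0, 0, 0, 0, 0, 0, 0, 0, 0, 0, 0, 0, 0, 0, 0])

```text
time_s: 6.32
ee_pos: [467.9, -199.1, 110.9]
ee_rot: [-180.0, 0.0, -4.0]
force: [-4.5, 0.2, 5.3]
gripper_width: 0.3
gripper_force: 2.8
```

step_arm(plan=[0, 0, 0, 0, 0, 0, 0, 0, 0, 0, 0, 0, 0, 0, 0, 0, 0, 0, 0, 0, 0, 0, 0, 0, 0, 0, 0, 0, 0, 0])

```text
time_s: 6.73
ee_pos: [467.9, -199.1, 110.9]
ee_rot: [-180.0, 0.0, -4.0]
force: [-5.6, 1.1, 4.1]
gripper_width: 0.4
gripper_force: 2.8
```

```bash
python3 - <<'E'
from h import *
P={n:viewer.grab_frame(n) for n in('side','top')}
cv2.imwrite('pics/both2.png',cv2.resize(np.hstack([P['side']['img'][90:310,200:480],P['top']['img'][80:300,300:580]]),(800,314))[:,:,::-1])
for n,p in P.items():print(n,[(np.round(d['location']),round(d['score'],2)) for d in viewer.boxes_of('orange',p)])
s=sensors.state();print(s['time_s'],s['ee_pos'],s['force'])
E
```

```text
side [(array([256., 218.]), 0.72)]
top [(array([506., 210.]), 0.68), (array([369., 157.]), 0.57)]
6.9333 [ 467.95243428 -199.13641761  110.91946322] [-5.24615078  0.22026305  4.45211246]
```

View pics/both2.png

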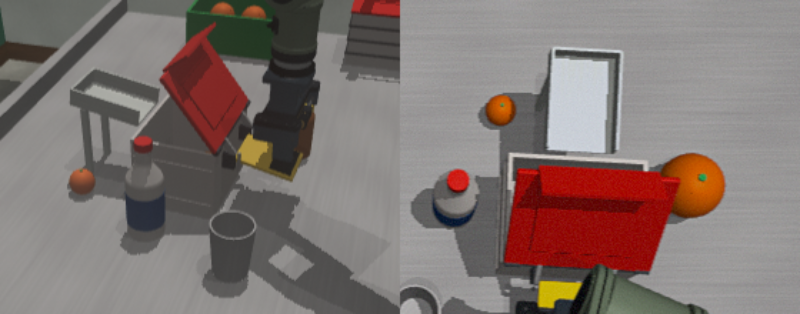

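The lid is wide open (left panel (205,85)), the chute is empty (right panel (583,100)), and the orange is in the bin. Now easing the lever up slowly.

step_arm(plan=[0, 0, -0.1, 0, 0, 0, 0, 0, -0.15, 0, 0, 0, 0, 0, -0.15, 0, 0, 0, 0, 0, -0.15, 0, 0, 0, 0, 0, -0.15, 0, 0, 0])

```text
time_s: 7.35
ee_pos: [468.4, -199.1, 118.3]
ee_rot: [180.0, -0.0, -4.0]
force: [-3.9, 0.1, 5.8]
gripper_width: 0.5
gripper_force: 2.8
```

step_arm(plan=[0, 0, -0.15, 0, 0, 0, 0, 0, -0.15, 0, 0, 0, 0, 0, -0.15, 0, 0, 0, 0, 0, -0.15, 0, 0, 0, 0, 0, -0.15, 0, 0, 0])

```text
time_s: 7.77
ee_pos: [468.6, -199.2, 126.0]
ee_rot: [180.0, -0.1, -4.0]
force: [-3.1, 0.6, 5.5]
gripper_width: 0.4
gripper_force: 2.4
```

step_arm(plan=[0, 0, -0.15, 0, 0, 0, 0, 0, -0.15, 0, 0, 0, 0, 0, -0.15, 0, 0, 0, 0, 0, -0.15, 0, 0, 0, 0, 0, -0.15, 0, 0, 0])

```text
time_s: 8.18
ee_pos: [469.4, -199.2, 133.6]
ee_rot: [180.0, -0.2, -4.0]
force: [-1.2, 0.7, 5.3]
gripper_width: 0.6
gripper_force: 2.6
```

step_arm(plan=[0, 0, -0.15, 0, 0, 0, 0, 0, -0.15, 0, 0, 0, 0, 0, -0.15, 0, 0, 0, 0, 0, -0.15, 0, 0, 0, 0, 0, -0.15, 0, 0, 0])

```text
time_s: 8.6
ee_pos: [470.8, -199.4, 141.5]
ee_rot: [180.0, -0.3, -4.1]
force: [1.4, 1.2, 4.9]
gripper_width: 0.4
gripper_force: 2.7
```

step_arm(plan=[0, 0, -0.1, 0, 0, 0, 0, 0, -0.1, 0, 0, 0, 0, 0, -0.1, 0, 0, 0, 0, 0, -0.1, 0, 0, 0, 0, 0, -0.1, 0, 0, 0])

```text
time_s: 9.02
ee_pos: [468.3, -199.3, 145.2]
ee_rot: [180.0, 0.0, -4.0]
force: [-0.2, 0.9, 0.4]
gripper_width: 0.6
gripper_force: 0.0
```

step_arm(plan=[0, 0, -0.1, 0, 0, 0, 0, 0, -0.1, 0, 0, 0, 0, 0, -0.1, 0, 0, 0, 0, 0, -0.1, 0, 0, 0, 0, 0, -0.1, 0, 0, 0])

```text
time_s: 9.43
ee_pos: [468.2, -199.2, 150.4]
ee_rot: [180.0, 0.0, -4.0]
force: [-0.4, -0.5, -0.2]
gripper_width: 0.6
gripper_force: 0.0
```

Contact ended smoothly. Moving clear: up, then back.

step_arm(plan=[0, 0, -1.0, 0, 0, 0, 0, 0, -2.0, 0, 0, 0, 0, 0, -2.5, 0, 0, 0, 0, 0, -2.5, 0, 0, 0, -2.0, 0, -1.0, 0, 0, 0])

```text
time_s: 9.85
ee_pos: [452.3, -199.0, 244.5]
ee_rot: [179.8, -0.5, -4.0]
force: [1.6, -0.9, 0.4]
gripper_width: 0.6
gripper_force: 0.0
```

step_arm(plan=[-2.5, 0, 0, 0, 0, 0, -2.5, 0, 0, 0, 0, 0, -2.0, 0, 0, 0, 0, 0, 0, 0, 0, 0, 0, 0, 0, 0, 0, 0, 0, 0])

```text
time_s: 10.27
ee_pos: [378.4, -193.0, 241.5]
ee_rot: [180.0, -0.1, -4.1]
force: [0.6, -0.3, -0.5]
gripper_width: 0.3
gripper_force: 0.0
```

```bash
python3 - <<'E'
from h import *
P={n:viewer.grab_frame(n) for n in('side','top')}
cv2.imwrite('pics/both3.png',cv2.resize(np.hstack([P['side']['img'][90:310,200:480],P['top']['img'][120:340,280:560]]),(800,314))[:,:,::-1])
s=sensors.state();print(s['time_s'],s['ee_pos'],s['force'])
E
```

```text
10.3667 [ 379.51286533 -193.18255221  241.07248354] [ 0.48352203 -0.98857683 -0.57819539]
```

View pics/both3.png

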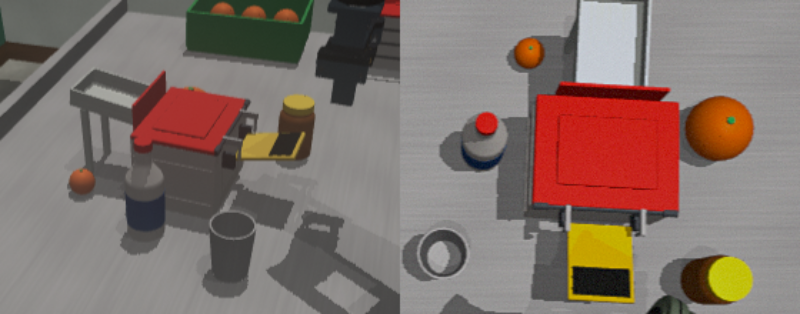

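The lid is flat and shut (right panel (605,150)) and the chute is empty. The jug, jar and cup are where they stood, and the arm is clear.

```bash
python3 -c "
from workcell import env
print(env.job_done())"
```

```text
the job is handed in; nothing more can be done
None
```

The job is handed in: the orange rolled off the chute into the bin, the lid was eased fully shut through the lever, the jug, jar and cup stayed put, and the arm is clear.

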